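# Close the row of snap-cap tubes in the tube block

## Task

The five snap-cap sample tubes in the aluminium block stand open and must be closed: run your fingertips along the row, from the hinge side, to fold every cap over, then press each cap down gently until it is fully home in its tube. Use touch alone: nothing is to be gripped, pulled up or lifted, and the things standing around the block are left undisturbed.

Things in the scene. Friction and masses are not known exactly. Their poses are not given: they have to be found in the camera images.
- tube_block: Solid aluminium tube block, 186 x 70 x 45 mm, any way round on the bench and fast to it. Origin: centre of its underside; x along its two rows of wells, y across, z up. Five snap-cap tubes sit fast in the row at y = -16 mm; the other row is empty. Mouths 53 mm above the bench. The caps are hinged on the -x side of their tubes and stand open there; they fold over towards +x.
- cap_1 (a point): Middle of the outer face of the white cap of tube 1; z points out of it. That tube stands at x = -64 mm of the block. Cap 20.6 mm across, 5 mm thick, its thumb tab reaching 14 mm from the middle, away from the hinge. This point is over the tube's middle, 62 mm above the bench, when the cap is just folded over, and 58 mm when it is fully home.
- cap_2 (a point): Middle of the outer face of the white cap of tube 2; z points out of it. That tube stands at x = -32 mm of the block. Cap 20.6 mm across, 5 mm thick, its thumb tab reaching 14 mm from the middle, away from the hinge. This point is over the tube's middle, 62 mm above the bench, when the cap is just folded over, and 58 mm when it is fully home.
- cap_3 (a point): Middle of the outer face of the white cap of tube 3; z points out of it. That tube stands at x = 0 mm of the block. Cap 20.6 mm across, 5 mm thick, its thumb tab reaching 14 mm from the middle, away from the hinge. This point is over the tube's middle, 62 mm above the bench, when the cap is just folded over, and 58 mm when it is fully home.
- cap_4 (a point): Middle of the outer face of the white cap of tube 4; z points out of it. That tube stands at x = 32 mm of the block. Cap 20.6 mm across, 5 mm thick, its thumb tab reaching 14 mm from the middle, away from the hinge. This point is over the tube's middle, 62 mm above the bench, when the cap is just folded over, and 58 mm when it is fully home.
- cap_5 (a point): Middle of the outer face of the white cap of tube 5; z points out of it. That tube stands at x = 64 mm of the block. Cap 20.6 mm across, 5 mm thick, its thumb tab reaching 14 mm from the middle, away from the hinge. This point is over the tube's middle, 62 mm above the bench, when the cap is just folded over, and 58 mm when it is fully home.
- lid_1 (a joint): Angle of cap 1 about its hinge, rad (axis along the block's y, 12.5 mm to the -x side of the tube's middle, 57.5 mm above the bench): 0 folded over flat on its tube, about 1.57 standing upright, 1.85 leaning back against its stop. Turns easily (about 1 N at 10 mm from the hinge) and stays where it is left.
- lid_2 (a joint): Angle of cap 2 about its hinge, rad (axis along the block's y, 12.5 mm to the -x side of the tube's middle, 57.5 mm above the bench): 0 folded over flat on its tube, about 1.57 standing upright, 1.85 leaning back against its stop. Turns easily (about 1 N at 10 mm from the hinge) and stays where it is left.
- lid_3 (a joint): Angle of cap 3 about its hinge, rad (axis along the block's y, 12.5 mm to the -x side of the tube's middle, 57.5 mm above the bench): 0 folded over flat on its tube, about 1.57 standing upright, 1.85 leaning back against its stop. Turns easily (about 1 N at 10 mm from the hinge) and stays where it is left.
- lid_4 (a joint): Angle of cap 4 about its hinge, rad (axis along the block's y, 12.5 mm to the -x side of the tube's middle, 57.5 mm above the bench): 0 folded over flat on its tube, about 1.57 standing upright, 1.85 leaning back against its stop. Turns easily (about 1 N at 10 mm from the hinge) and stays where it is left.
- lid_5 (a joint): Angle of cap 5 about its hinge, rad (axis along the block's y, 12.5 mm to the -x side of the tube's middle, 57.5 mm above the bench): 0 folded over flat on its tube, about 1.57 standing upright, 1.85 leaning back against its stop. Turns easily (about 1 N at 10 mm from the hinge) and stays where it is left.
- seat_1 (a joint): How far cap 1 has been pressed into its tube, m: 0 resting on the mouth (as found), 0.004 fully home against a firm stop. It takes a push of about 5 N straight down on the closed cap and stays where it is left. Below 0: pulled up, off the mouth.
- seat_2 (a joint): How far cap 2 has been pressed into its tube, m: 0 resting on the mouth (as found), 0.004 fully home against a firm stop. It takes a push of about 5 N straight down on the closed cap and stays where it is left. Below 0: pulled up, off the mouth.
- seat_3 (a joint): How far cap 3 has been pressed into its tube, m: 0 resting on the mouth (as found), 0.004 fully home against a firm stop. It takes a push of about 5 N straight down on the closed cap and stays where it is left. Below 0: pulled up, off the mouth.
- seat_4 (a joint): How far cap 4 has been pressed into its tube, m: 0 resting on the mouth (as found), 0.004 fully home against a firm stop. It takes a push of about 5 N straight down on the closed cap and stays where it is left. Below 0: pulled up, off the mouth.
- seat_5 (a joint): How far cap 5 has been pressed into its tube, m: 0 resting on the mouth (as found), 0.004 fully home against a firm stop. It takes a push of about 5 N straight down on the closed cap and stays where it is left. Below 0: pulled up, off the mouth.
- vial_1: Loose glass sample vial with ribbed black screw cap, 25 mm across, 58 mm tall, standing close beside the block on its +y side. Origin: centre of its underside.
- vial_3: Loose glass sample vial with ribbed black screw cap, 25 mm across, 58 mm tall, standing close beside the block on its +y side. Origin: centre of its underside.
- dropper_31: Loose small brown bottle with black cap, 33 mm across, 72 mm tall, standing beside the block on its +y side. Origin: centre of its underside.
- marker_black: Loose marker pen, 138 mm long, 17 mm thick, lying along the block on its -y side. Origin: middle of its length, at bench height; y along the pen.
Not all that is in view belongs to the job. There is more than one size of the tube_block; the job needs the larger. What is shaped like the dropper_31 but turquoise is not meant.

How it is judged:
By the outcome, as a careful person would: the job done as asked, in the order asked, and still so for the second after the job is handed in, with the robot touching nothing.
It also fails if it takes over 56 s, if anything falls off the work surface, if the arm or the gripper's body presses on something with over 40 N, if the wrist force passes 120 N, or if a joint passes its speed limit or range.

## Robot

A 6-joint arm with a two-finger parallel gripper is mounted at the origin on a cart in front of the work surface, level with it; the furniture and walls round the work are solid. World frame = base frame: x ahead of the robot, y to its left, z up, the work surface at z = 0. Lengths are in mm, angles in degrees, forces in N, time in s.
With the tool pointing down it reaches from about 325 to 925 mm from the base axis. Payload 3.1 kg.
Tool frame: the origin (TCP) lies at the very end of the fingers, on their centre line; the grasp point (between the pads) lies grasp_offset behind it (grasp_offset is the distance from the TCP to the grasp point, in mm); z points along the fingers, x is the direction in which the jaws open and shut, and the axes are right-handed (so a half turn about z gives the same grasp; the last joint's range is limited). The gripper opens to 85 mm and grips with 20 to 120 N. Pads are 22 mm wide; open, the fingers measure 114 mm over their backs; the gripper's body (76 mm by 85 mm) begins 54 mm behind the grasp point. The pads swing forward as they close: fully open they stand 13 mm farther back than shut.
Start: joints at [69.03, 12.427, 92.441, -0, 75.132, -6.429], TCP at [156.908, 604.995, 231.3] pointing down, gripper open.
Joint ranges: [-157.48, 157.48], [-44.54, 120.13], [17.64, 146.25], [-64.5, 244.5], [7.68, 150.69], [-147.95, 147.95]. Speed limits (degrees/s): [159.86, 159.86, 180, 180, 180, 180].

## Interface

Orientations are given as [roll, pitch, yaw] about the fixed x, y, z axes, in that order (R = Rz(yaw) Ry(pitch) Rx(roll)).
In Python, from station import * gives the robot as it stands. Calls block until the motion is done:
- goto(position, orientation): joint-space move of the TCP to a pose.
- move_l(position, attitude=None, speed=150): straight line of the TCP; attitude=None keeps the orientation; speed is the mean speed in mm/s.
- move_j(angles): joint-space move.
- grip(opening, squeeze=None): finger opening in mm; squeeze is the grip in N (None keeps the last); returns when the fingers have stopped.
- wait(seconds).
- solve_ik(position, orientation): joint angles nearest the present ones, or None.
- get_obs(): the state.
- get_image(name): name is "side" or "top" or "wrist"; returns the picture (480x640x3 uint8, red, green, blue); there is no depth.
- get_calibration(name): a dict with "fx", "fy", "cx", "cy" (pixels), "R" (3x3) and "t" (3): a world point X has camera coordinates R X + t; the wrist camera has in their place "mount" (4x4, takes a point from camera to tool coordinates, whose origin is the TCP and whose axes are the tool frame's). Camera axes: x right, y down, z forward; pixel columns grow to the right and rows downward; lengths in mm; the calibration is good to about 2 mm. A picture is of the moment at which its call begins: read the wrist's pose just before it. get_calibration takes no time and is no camera call.
A pose or a line that the arm cannot do raises Unreachable and nothing moves.
- sign_off(): hands the job in, once; it reports no verdict.
Trained networks look in the newest picture that a camera, given by its name, has taken for a name from the list of things; names that differ only in an ending like _2 or _b are one class to them, and where a whole thing is asked for, a point or a joint stands for the part that bears it (a point fixed in the world has none). Each returns a list of dicts, best first, with "score" (0 to 1); they miss things now and then, are a little off and sometimes report something else, mostly with a low value. They report only what shows in the picture. A call takes as long as a camera call. They do not tell look-alikes from the thing itself.
- spot_in(name, camera): "extent" ([centre column, centre row, width, height] in pixels, round what is visible of it).
- regions_of(name, camera): "region" (480x640 bool, what is visible of it) and "extent" ([centre column, centre row, width, height] in pixels, round what is visible of it).
The state is a dict: "t": time; "joint_pos": joint angles; "qvel": joint speeds; "effort": joint torques, N m; "tcp_pos": TCP position; "ee_rot": TCP orientation; "wrist_force": force on the tool from outside, world axes, zero at the start; "moment": the same for the moment, N m; "grip_width": finger opening in mm.
Only numpy, scipy, OpenCV 4.12 (cv2) and the standard library are available. Lean on these libraries where they do the work, as an engineer would, in place of code of your own. Each camera call takes 0.05 s, during which the arm holds its last target.

## Working session

There is one attempt and no reset: what is moved stays moved. The work goes in short steps, each a Python script; the robot and the scene stay as the last script left them, time stands still between calls to the robot, and variables do not carry over. Pictures are saved under pics/ and viewed, and the job is handed in when it is done.

```bash
mkdir -p pics; ls; python3 - <<'E'
from station import *
import cv2
for n in ["side","top","wrist"]:
    im=get_image(n); cv2.imwrite(f"pics/{n}0.png",im[:,:,::-1])
    for c in ["tube_block","cap_1"]:
        for r in spot_in(c,n)[:9]: print(n,c,[round(v) for v in r["extent"]],round(r["score"],2))
o=get_obs();print(o)
for n in ["side","top","wrist"]:print(get_calibration(n))
E
```

```text
pics
side tube_block [322, 308, 105, 101] 0.64
side tube_block [329, 242, 67, 43] 0.59
side cap_1 [295, 273, 11, 14] 0.58
side cap_1 [305, 284, 14, 19] 0.57
side cap_1 [330, 306, 18, 14] 0.46
side cap_1 [332, 239, 10, 8] 0.4
top tube_block [388, 266, 112, 77] 0.71
top tube_block [276, 241, 78, 69] 0.69
top cap_1 [407, 267, 7, 7] 0.65
top cap_1 [278, 242, 7, 10] 0.61
top cap_1 [389, 273, 10, 10] 0.54
top cap_1 [357, 291, 13, 12] 0.53
top cap_1 [258, 260, 10, 7] 0.53
top cap_1 [289, 235, 11, 8] 0.49
top cap_1 [270, 251, 8, 8] 0.45
top cap_1 [422, 259, 8, 7] 0.4
{'t': 0.45, 'joint_pos': array([ 6.90293687e+01,  1.24316368e+01,  9.24488331e+01, -6.80823709e-04,
        7.51324359e+01, -6.42881257e+00]), 'qvel': array([ 0.01289906,  0.04936627, -0.00921816, -0.02328438, -0.09825621,
       -0.03742216]), 'effort': array([-9.90311710e-04, -3.96311760e+01, -3.03723049e+01, -2.40900099e-04,
        3.03551955e-03, -4.53111255e-06]), 'tcp_pos': array([156.89007408, 604.92103222, 231.18348832]), 'ee_rot': array([-1.79999209e+02,  1.28983951e-02,  7.54583561e+01]), 'wrist_force': array([-0.0234
[... 497 characters left out ...]
.801636622156, 'cy': 234.7053796758871, 'R': array([[ 0.01224542, -0.99991922, -0.00340674],
       [-0.97993247, -0.01132263, -0.19900791],
       [ 0.19895326,  0.00577531, -0.97999196]]), 't': array([ 35.48823611, 542.29028793, 822.93272288])}
{'fx': 368.0177029011986, 'fy': 368.0177029011986, 'cx': 321.25537124545497, 'cy': 234.71805048642463, 'mount': array([[ 9.99999928e-01, -3.28617462e-04,  1.88912234e-04,
        -3.31189798e-01],
       [ 2.65887958e-04,  9.63339609e-01,  2.68284787e-01,
        -6.71777227e+01],
       [-2.70149703e-04, -2.68284717e-01,  9.63339627e-01,
        -1.42192480e+02],
       [ 0.00000000e+00,  0.00000000e+00,  0.00000000e+00,
         1.00000000e+00]])}
```

View pics/top0.png

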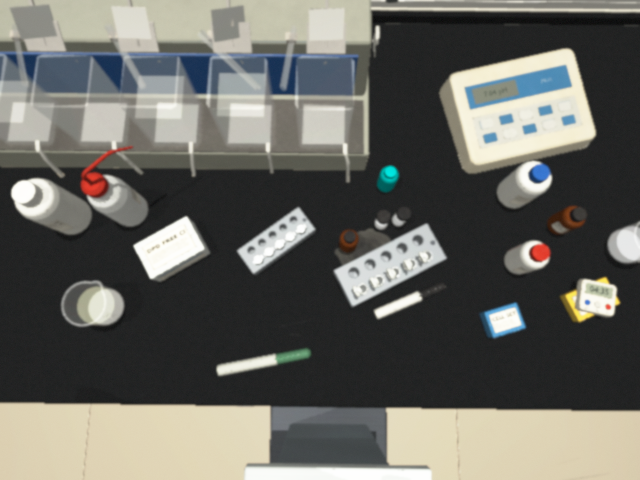

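View pics/side0.png

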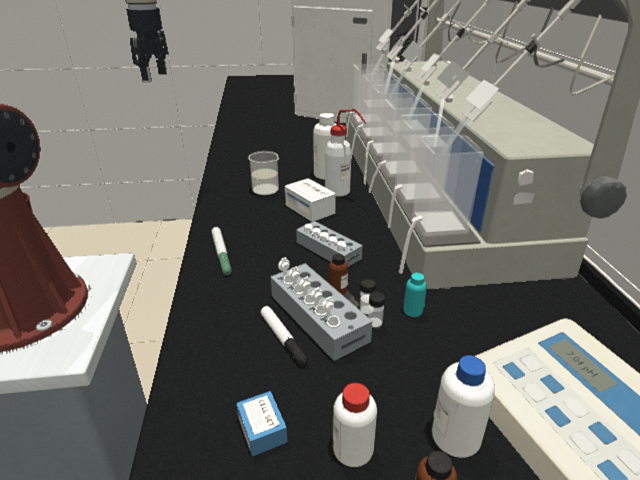

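```bash
python3 - <<'E'
import cv2
a=cv2.imread("pics/top0.png")[180:330,220:460]
cv2.imwrite("pics/topc.png",cv2.resize(a,None,fx=3.3,fy=3.3,interpolation=cv2.INTER_CUBIC))
a=cv2.imread("pics/side0.png")[200:370,230:430]
cv2.imwrite("pics/sidec.png",cv2.resize(a,None,fx=3.5,fy=3.5,interpolation=cv2.INTER_CUBIC))
E
```

```text
(no output)
```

View pics/topc.png

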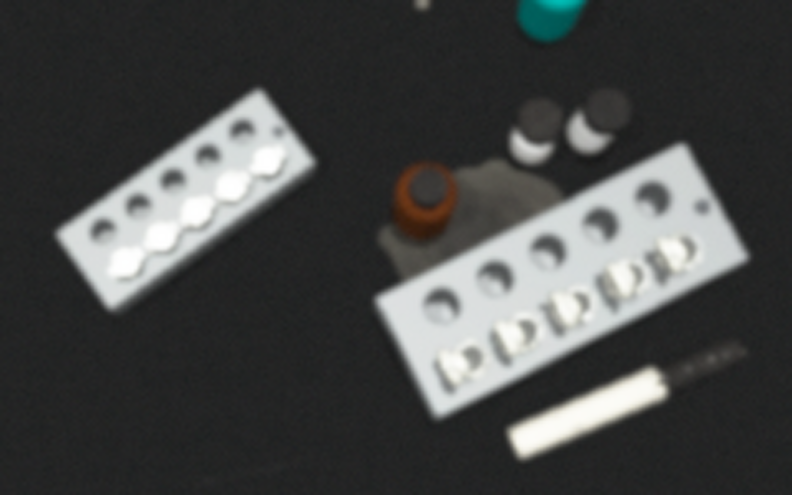

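View pics/sidec.png

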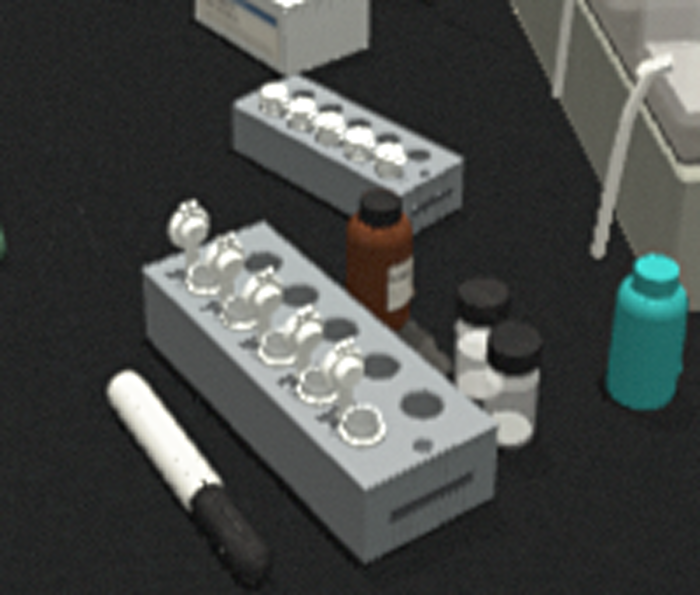

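The candidates for tube_block are the larger one at top (388,266) / side (322,308), with open caps, and the smaller look-alike at top (276,241) / side (329,242), with closed caps. I choose the larger, open-capped one. Its row with tubes is nearer the robot, and the caps stand on the image-left side of each tube. Block +x therefore points right and up in the top picture.

```bash
cat > h.py <<'E'
from station import *
import numpy as np, cv2
def ray(n,uv,z,cal=None,tcp=None):
    c=cal or get_calibration(n)
    d=np.array([(uv[0]-c["cx"])/c["fx"],(uv[1]-c["cy"])/c["fy"],1.])
    if n=="wrist":
        p,R=tcp; M=c["mount"]; o=R@M[:3,3]+p; d=R@M[:3,:3]@d
    else:
        o=-c["R"].T@c["t"]; d=c["R"].T@d
    return o+d*(z-o[2])/d[2]
def rot(e):
    from scipy.spatial.transform import Rotation as S
    return S.from_euler("xyz",e,degrees=True).as_matrix()
E
python3 - <<'E'
from h import *
P=[ray("top",(u/3.3+220,v/3.3+180),45) for u,v in [(375,300),(683,143),(750,258),(437,418)]]
P=np.array(P);print(P.round(1)); c=P.mean(0); e=(P[1]+P[2]-P[0]-P[3])[:2]; yaw=np.degrees(np.arctan2(e[1],e[0]));print(c,yaw,np.linalg.norm(e)/2,np.linalg.norm((P[0]+P[1]-P[2]-P[3])/2))
for y in [yaw,yaw+180,yaw+90,yaw-90]:
  for off in (-110,0,64): 
    a=np.radians(yaw); R2=np.array([[np.cos(a),-np.sin(a)],[np.sin(a),np.cos(a)]])
    q=c[:2]+R2@[off,-16]
    for z in (66,240):
      s=solve_ik([*q,z],[180,0,y]); print(round(y),off,z,None if s is None else np.round(s))
E
```

```text
[[ 479.4    8.2   45. ]
 [ 566.8 -158.1   45. ]
 [ 504.3 -191.8   45. ]
 [ 417.6  -24.6   45. ]]
[492.02147269 -91.58257757  45.        ] -62.43412301712864 188.11600326327002 70.4735383330541
-62 -110 66 [-10.   1. 125.  -0.  54.  53.]
-62 -110 240 [-10. -13. 117.  -0.  76.  53.]
-62 0 66 [-20.   8. 117.  -0.  55.  42.]
-62 0 240 [-20.  -5. 110.  -0.  75.  42.]
-62 64 66 [-25.  13. 112.  -0.  55.  38.]
-62 64 240 [-25.   0. 105.  -0.  75.  38.]
118 -110 66 [ -10.    1.  125.    0.   54. -127.]
118 -110 240 [ -10.  -13.  117.    0.   76. -127.]
118 0 66 [ -20.    8.  117.    0.   55. -138.]
118 0 240 [ -20.   -5.  110.    0.   75. -138.]
118 64 66 [ -25.   13.  112.    0.   55. -142.]
118 64 240 [ -25.    0.  105.    0.   75. -142.]
28 -110 66 [-10.   1. 125.  -0.  54. -37.]
28 -110 240 [-10. -13. 117.  -0.  76. -37.]
28 0 66 [-20.   8. 117.  -0.  55. -48.]
28 0 240 [-20.  -5. 110.  -0.  75. -48.]
28 64 66 [-25.  13. 112.  -0.  55. -52.]
28 64 240 [-25.   0. 105.  -0.  75. -52.]
-152 -110 66 [-10.   1. 125.   0.  54. 143.]
-152 -110 240 [-10. -13. 117.   0.  76. 143.]
-152 0 66 [-20.   8. 117.   0.  55. 132.]
-152 0 240 [-20.  -5. 110.   0.  75. 132.]
-152 64 66 [-25.  13. 112.   0.  55. 128.]
-152 64 240 [-25.   0. 105.   0.  75. 128.]
```

```bash
python3 - <<'E'
from h import *
goto([480,-85,210],[180,0,27.6])
grip(0,20)
o=get_obs(); im=get_image("wrist"); print(o["t"],o["tcp_pos"],o["ee_rot"],o["grip_width"],o["wrist_force"])
np.save("v1.npy",np.r_[o["tcp_pos"],o["ee_rot"]])
cv2.imwrite("pics/w1.png",im[:,:,::-1])
for c in ["tube_block","cap_1","vial_1","dropper_31","marker_black"]:
    for r in spot_in(c,"wrist")[:9]: print(c,[round(v) for v in r["extent"]],round(r["score"],2))
E
```

```text
3.9083 [479.98242421 -85.02209427 209.99496966] [ 1.79999626e+02 -3.84037571e-04  2.75971075e+01] 0.43920247070898566 [-0.17456915  0.42469161  0.54298887]
tube_block [499, 60, 81, 118] 0.88
tube_block [336, 220, 84, 212] 0.83
cap_1 [317, 221, 25, 21] 0.9
cap_1 [317, 259, 26, 15] 0.88
cap_1 [498, 24, 20, 31] 0.87
cap_1 [499, 59, 15, 28] 0.86
cap_1 [498, 89, 26, 29] 0.72
cap_1 [317, 136, 25, 18] 0.66
cap_1 [314, 180, 32, 18] 0.57
cap_1 [496, 2, 9, 5] 0.47
vial_1 [408, 287, 36, 49] 0.93
vial_1 [423, 257, 45, 40] 0.72
vial_1 [318, 259, 27, 17] 0.28
dropper_31 [484, 302, 55, 62] 0.95
dropper_31 [418, 175, 53, 47] 0.89
marker_black [262, 223, 24, 143] 0.66
```

View pics/w1.png

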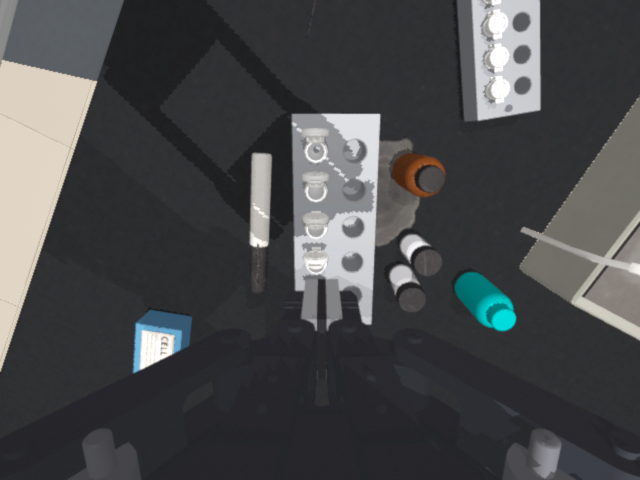

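The wrist view shows the block spanning columns 292–380 and rows 114–324. The open caps sit on the upper (−x) side of the tubes, at about (316,135), (315,180), (317,222) and (317,259), and the fifth is behind the fingers. I'll crop this for accurate points.

```bash
python3 - <<'E'
import cv2
a=cv2.imread("pics/w1.png")[105:335,280:390]
cv2.imwrite("pics/w1c.png",cv2.resize(a[:115],None,fx=5,fy=5,interpolation=cv2.INTER_CUBIC))
cv2.imwrite("pics/w1d.png",cv2.resize(a[115:],None,fx=5,fy=5,interpolation=cv2.INTER_CUBIC))
E
```

```text
(no output)
```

View pics/w1c.png

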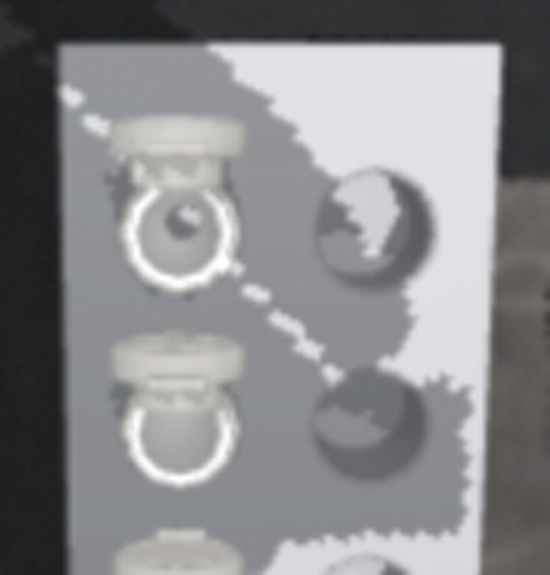

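View pics/w1d.png

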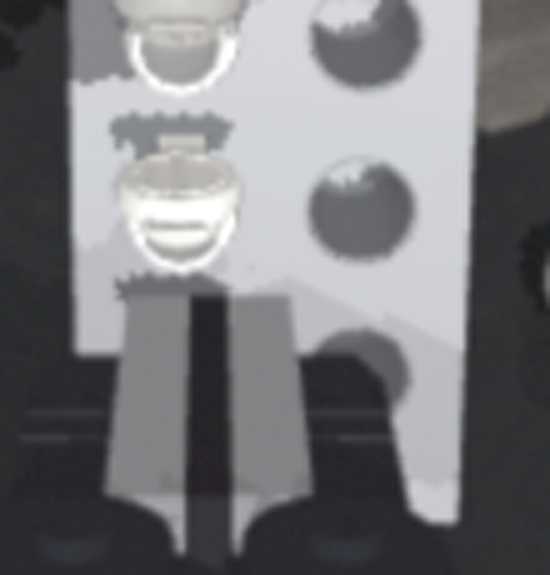

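```bash
python3 - <<'E'
from h import *
v=np.load("v1.npy"); T=(v[:3],rot(v[3:]))
f=lambda u,z,o: ray("wrist",(u[0]/5+280,u[1]/5+o),z,tcp=T)[:2]
# model points block frame
C=[((57,43),45,105,(-93,-35)),((502,43),45,105,(-93,35)),((460,523),45,220,(93,35)),
 ((180,236),53,105,(-64,-16)),
 ((375,229),45,105,(-64,16)),((370,425),45,105,(-32,16)),((366,33),45,220,(0,16)),((362,210),45,220,(32,16))]
W=np.array([f(c[0],c[1],c[2]) for c in C]); M=np.array([c[3] for c in C],float)
W_=W[[0,1,2,3]];
def fit(W,M):
    wc,mc=W.mean(0),M.mean(0); H=(M-mc).T@(W-wc); U,S,V=np.linalg.svd(H); R=V.T@np.diag([1,np.sign(np.linalg.det(V.T@U.T))])@U.T
    t=wc-R@mc; print("t",t,"yaw",np.degrees(np.arctan2(R[1,0],R[0,0])),"\n",((W-t)@R-M).round(1))
    return R,t
fit(W[[0,1,2]],M[[0,1,2]]); fit(W,M)
E
```

```text
t [496.25149959 -89.75258578] yaw -62.296462304270726 
 [[-0.3 -0.4]
 [-0.1  0.3]
 [ 0.4  0.1]]
t [496.0284049  -89.68395244] yaw -62.31188798217513 
 [[-0.1 -0.2]
 [ 0.   0.4]
 [ 0.6  0.3]
 [ 0.5  0.2]
 [-0.2 -0.1]
 [-0.1 -0.2]
 [-0.5 -0.2]
 [-0.2 -0.2]]
```

```bash
cat >> h.py <<'E'
t0=np.array([496.03,-89.68]); yw=np.radians(-62.3)
Rb=np.array([[np.cos(yw),-np.sin(yw)],[np.sin(yw),np.cos(yw)]])
def B(x,y,z): return [*(t0+Rb@[x,y]),z]
ATT=[180,0,27.7]
def F():
    w=get_obs()["wrist_force"]; return np.r_[Rb.T@w[:2],w[2]].round(1)
E
python3 - <<'E'
from h import *
goto(B(-125,-16,130),ATT)
move_l(B(-125,-16,64.5),speed=120)
print(get_obs()["t"],F())
for x in range(-105,80,20)  :
    move_l(B(x,-16,64.5),speed=70); print(x,F(),get_obs()["tcp_pos"][2].round(2))
    if x in(-65,): cv2.imwrite("pics/s1.png",get_image("side")[190:370,220:430,::-1].repeat(3,0).repeat(3,1))
print(get_obs()["t"])
E
```

```text
5.5167 [-0.1  0.2  0.9]
-105 [-0.2  0.8 -0. ] 64.88
-85 [-0.1  0.4 -0.6] 64.51
-65 [-0.4  0.  -0.8] 64.58
-45 [-1.2 -0.   0.9] 64.52
-25 [-0.7  0.5 -0.1] 64.51
-5 [ 0.5 -0.4  0.5] 64.64
15 [-0.   0.6 -0.1] 64.56
35 [-0.   0.4 -0.4] 64.57
55 [0.1 0.3 0.4] 64.61
75 [-0.2  0.1 -0.2] 64.52
9.9
```

View pics/s1.png

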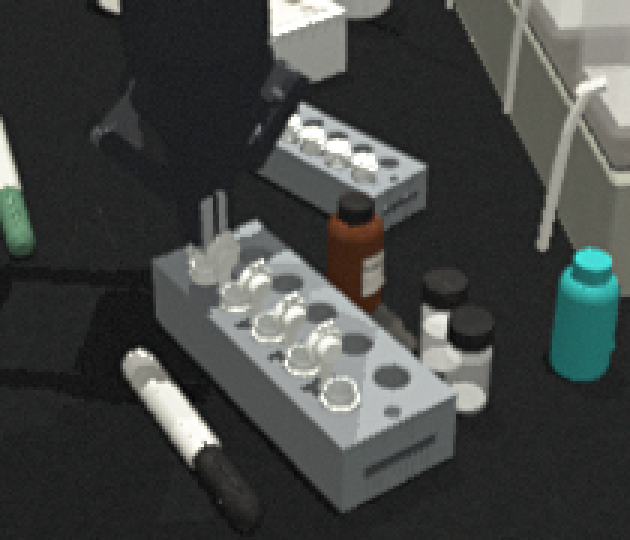

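```bash
python3 - <<'E'
from h import *
move_l(B(75,-16,110),speed=150)
goto(B(60,-16,190),ATT)
o=get_obs();im=get_image("wrist");s=get_image("side")
cv2.imwrite("pics/w2.png",cv2.resize(im[20:320,200:440,::-1],None,fx=2,fy=2,interpolation=cv2.INTER_CUBIC))
cv2.imwrite("pics/s2.png",s[190:370,220:430,::-1].repeat(3,0).repeat(3,1)); print(o["t"],F())
E
```

```text
10.775 [-0.7 -0.2  0. ]
```

View pics/w2.png

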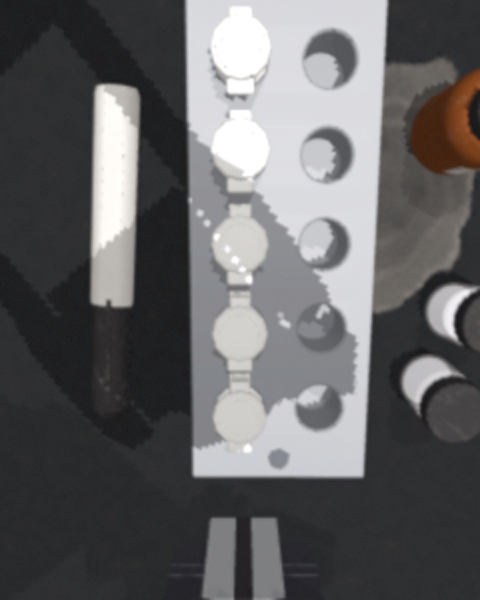

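View pics/s2.png

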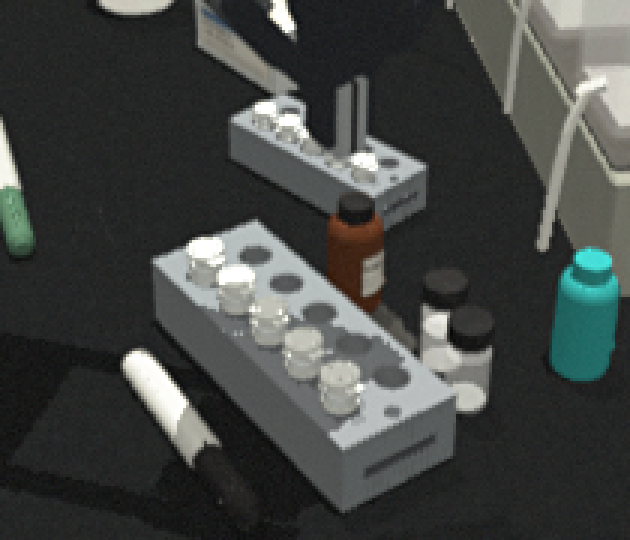

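```bash
cat >> h.py <<'E'
def press(x):
    goto(B(x,-16,85),ATT)
    move_l(B(x,-16,66),speed=80); L=[]
    z=66
    for z in np.r_[64,62.5,61.5,60.5,59.5,58.7,58.3,58,57.7,57.4,57.1,56.8]:
        move_l(B(x,-16,z),speed=15); f=F(); L.append((float(z),float(get_obs()["tcp_pos"][2].round(2)),float(f[2])))
        if f[2]>14 : break
    print(x,L,get_obs()["t"])
    move_l(B(x,-16,85),speed=100)
E
python3 - <<'E'
from h import *
goto(B(0,-16,110),ATT)
press(-64)
print(F())
E
```

```text
-64 [(64.0, 64.22, -0.2), (62.5, 62.56, 0.9), (61.5, 61.74, 2.4), (60.5, 60.82, 3.5), (59.5, 59.68, 4.3), (58.7, 58.78, 4.8), (58.3, 58.37, 4.1), (58.0, 58.07, 4.3), (57.7, 57.95, 6.2), (57.4, 57.9, 7.3), (57.1, 57.88, 9.9), (56.8, 57.82, 10.6)] 15.1583
[ 0.4 -0.7 -0.3]
```

```bash
python3 - <<'E'
from h import *
for x in (-32,0,32,64): press(x)
move_l(B(64,-16,110),speed=150)
goto(B(60,-16,190),ATT)
im=get_image("wrist");s=get_image("side")
cv2.imwrite("pics/w3.png",cv2.resize(im[20:320,200:440,::-1],None,fx=2,fy=2,interpolation=cv2.INTER_CUBIC))
cv2.imwrite("pics/s3.png",s[190:370,220:430,::-1].repeat(3,0).repeat(3,1)); print(get_obs()["t"],F())
E
```

```text
-32 [(64.0, 64.26, -0.1), (62.5, 62.65, 0.2), (61.5, 61.81, 1.9), (60.5, 60.88, 5.7), (59.5, 59.72, 4.6), (58.7, 58.84, 4.3), (58.3, 58.44, 4.2), (58.0, 58.15, 4.4), (57.7, 57.95, 5.4), (57.4, 57.91, 7.5), (57.1, 57.88, 9.5), (56.8, 57.84, 10.1)] 19.2667
0 [(64.0, 64.2, 0.3), (62.5, 62.63, 0.0), (61.5, 61.8, 1.9), (60.5, 60.9, 4.6), (59.5, 59.75, 3.3), (58.7, 58.84, 3.7), (58.3, 58.42, 4.6), (58.0, 58.12, 5.3), (57.7, 57.98, 4.7), (57.4, 57.94, 7.9), (57.1, 57.89, 8.8), (56.8, 57.83, 11.0)] 23.3833
32 [(64.0, 64.24, 0.1), (62.5, 62.65, 0.2), (61.5, 61.84, 2.5), (60.5, 60.91, 4.3), (59.5, 59.74, 4.0), (58.7, 58.84, 4.6), (58.3, 58.42, 5.5), (58.0, 58.1, 5.1), (57.7, 57.99, 5.5), (57.4, 57.96, 7.5), (57.1, 57.89, 8.8), (56.8, 57.86, 9.9)] 27.4917
64 [(64.0, 64.22, 0.4), (62.5, 62.57, 0.7), (61.5, 61.82, 1.9), (60.5, 60.9, 4.3), (59.5, 59.74, 4.1), (58.7, 58.81, 4.7), (58.3, 58.41, 4.3), (58.0, 58.1, 4.9), (57.7, 57.98, 5.5), (57.4, 57.93, 7.3), (57.1, 57.92, 8.7), (56.8, 57.86, 8.6)] 31.6
32.8667 [-0.6  0.2 -0.4]
```

View pics/w3.png

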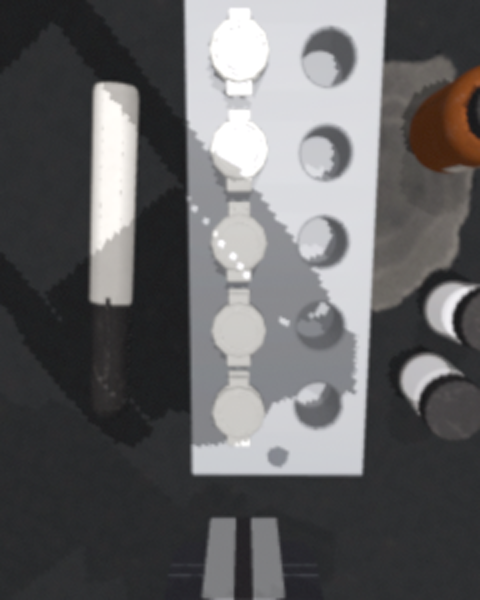

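View pics/s3.png

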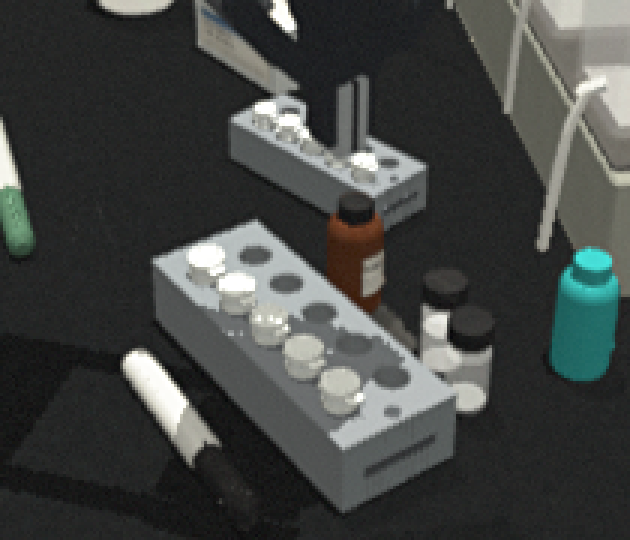

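All five caps are down flat and sit lower on their tubes than before (side crop, from (207,262) to (340,390)). The bottle, vials and pen have not moved.

```bash
python3 - <<'E'
from station import *
print(sign_off(), get_obs()["t"])
E
```

```text
the job is handed in; nothing more can be done
the job is handed in; nothing more can be done
```

All five caps on the larger block are folded over and pressed fully home. I handed the job in at about 33 s of the 56 s allowed.

- **Folding:** one sweep with the closed fingertips along the row from the hinge side, at 64.5 mm. The readings, taken every 20 mm, stayed within about 1.2 N.
- **Pressing:** each cap moved down at roughly 4–5 N, then met the firm stop at about 57.9 mm. The push there reached about 9–11 N.
- **Last checks:** the final pictures show all five caps flat and seated, with the vials, dropper bottle and marker where they were. The arm stood clear with no force on the wrist.
- **One disagreement:** the top camera placed the block about 4 mm from where the wrist camera did. I used the wrist fit, whose errors were within 0.6 mm, and the fold and presses went as expected.

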